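# Sweep tested LED modules off the inspection platform into their trays

### The job

Clear the inspection platform: with your fingertips push the two LED modules marked with a red bar over the edge into the red tray, and the unmarked module with the yellow LEDs into the green tray on the opposite side. Only slide the modules along the platform, do not pick them up, and leave the amber bottle, the blue lens cup and the yellow multimeter where they are.

Things in the scene. Friction and masses are not known exactly. Their poses are not given: they have to be found in the camera images.
- platform: raised inspection platform, fixed: a flat block 260 by 260 by 40 mm high, aluminium with a dark blue-grey top without any rim. Origin at the centre of its underside, on the bench; x and y along its sides, top at z = 40 mm. The trays stand against its +y and -y sides. The modules lie in three rows at x of about -85, -30 and +25 mm (5 mm off at most), within 65 mm of the middle along y; which is in which row varies
- red_tray: red open tray, fixed to the bench against the platform's +y or -y side (which one varies); 200 mm (its x) by 110 mm (its y) by 36 mm high, walls and floor 4 mm thick. Origin at the centre of its underside; x and y axes parallel to the platform's. Its rim is 4 mm below the platform's top and its wall is 1 mm from the platform's side; its origin is at x = -30, y = +186 or -186 mm in the platform's frame
- green_tray: green open tray, fixed to the bench against the platform's +y or -y side (which one varies); 200 mm (its x) by 110 mm (its y) by 36 mm high, walls and floor 4 mm thick. Origin at the centre of its underside; x and y axes parallel to the platform's. Its rim is 4 mm below the platform's top and its wall is 1 mm from the platform's side; its origin is at x = -30, y = +186 or -186 mm in the platform's frame
- reject_a: rejected LED module: aluminium and white disc with a red bar and a small black square on top; 36 mm diameter, 12 mm high (flat round disc with an upright side), about 30 g; origin at the centre of its underside, z up through the disc. It starts lying face up, loose on the platform
- reject_b: second rejected LED module, the same as reject_a
- good: good LED module: aluminium and white disc with four yellow squares on top and no red bar; 36 mm diameter, 12 mm high (flat round disc with an upright side), about 30 g; origin at the centre of its underside, z up through the disc. It starts lying face up, loose on the platform
- bottle: amber bottle with a black cap, 30 mm diameter, 55 mm high, standing loose on the platform about 100 mm to +x of its origin; origin at the centre of its underside. Leave alone
- lens_cup: small blue open cup, 36 mm diameter, 30 mm high, standing loose on the platform about 100 mm to +x of its origin; origin at the centre of its underside. Leave alone
- meter: yellow handheld multimeter lying on the bench beyond the platform, 75 by 150 by 32 mm high; origin at the centre of its underside. Leave alone

How it is judged:
At the end, for the whole second after the job is handed in: Both red-barred modules are at rest inside the red tray and the yellow-LED module is at rest inside the green tray: each module's origin is within the tray's outline and below its rim (less than 34 mm above the bench), any way up (x of reject_a in the frame of red_tray between -0.1 and 0.1 m and y of reject_a in the frame of red_tray between -0.055 and 0.055 m and z of each of reject_a, reject_b in the frame of red_tray below 0.034 m and linear speed of each of reject_a, reject_b, good below 0.03 m/s and x of reject_b in the frame of red_tray between -0.1 and 0.1 m and y of reject_b in the frame of red_tray between -0.055 and 0.055 m and x of good in the frame of green_tray between -0.1 and 0.1 m and y of good in the frame of green_tray between -0.055 and 0.055 m and z of good in the frame of green_tray below 0.034 m); the robot touches nothing.
It fails at once if a module is lifted: its underside rises more than 20 mm above the platform's top (height (world z) of any of reject_a, reject_b, good above 0.06 m).
It fails at once if the bottle, lens cup or multimeter is moved more than 15 mm or tipped more than 0.3 rad (distance of any of bottle, lens_cup, meter from where it was at the start of the episode above 0.015 m or angle between any of bottle, lens_cup, meter's own z axis and vertical above 0.3 rad).
It also fails if it takes over 53 s, if anything falls off the work surface, if the arm or the gripper's body presses on something with over 40 N, if the wrist force passes 120 N, or if a joint passes its speed limit or range.

### The arm

A 6-joint arm with a two-finger parallel gripper is mounted at the origin on the work surface. World frame = base frame: x ahead of the robot, y to its left, z up, the work surface at z = 0. Lengths are in m, angles in rad, forces in N, time in s.
With the tool pointing down it reaches from about 0.35 to 0.775 m from the base axis. Payload 5.5 kg.
Tool frame: the origin (TCP) lies on the centre line of the jaws, within the pads' length; the fingertips stand 8 mm ahead of it and the grasp point (between the pads) lies 11 mm behind it; z points along the fingers, y is the direction in which the jaws open and shut (so a half turn about z gives the same grasp; the last joint's range is limited). The gripper opens to 85 mm and grips with 20 to 120 N. Pads are 22 mm wide; open, the fingers measure 114 mm over their backs; the gripper's body (76 mm by 85 mm) begins 54 mm behind the grasp point. The pads swing forward as they close: fully open they stand 13 mm farther back than shut.
Start: joints at [1.129, 0.313, 0.046, 1.304, 0, 1.431], TCP at [0.171, 0.549, 0.239] pointing down, gripper open.
Joint ranges: [-2.76, 2.76], [-0.86, 1.69], [-1.03, 1.26], [-2.2, 2.34], [-1.47, 1.5], [-3.14, 3.14]. Speed limits (rad/s): [2.57, 2.57, 3.14, 3.14, 3.14, 3.14].

### API

Orientations are given as a unit quaternion [w, x, y, z].
In Python, from workcell import env gives the robot as it stands. The module is installed in compiled form; this text tells all that it offers.
- The arm moves only by the tool play_rows, never from a script. Its argument "steps" is a list of rows, each an object with "claw": the closure in counts, from 0 (fully open) to 255 (shut); "dp": the shift along the tool's x, y, z in m, a list of three; "angular": the turn, a rotation vector about the tool's x, y, z in degrees, a list of three. In form: [{"claw": claw, "dp": [dx, dy, dz], "angular": [wx, wy, wz]}, ...]. A call has exactly 8 rows; each row shifts and turns the commanded pose from where the row before left it, along the tool's axes as they then stand; what a row does not reach is not made up. A row lasts 1/12 s, in which the tool goes at most 41.7 mm and 7.16 degrees, less where a joint would pass 70% of its speed; a pose out of reach is approached as far as the arm can. A call is refused whole if a number of a shift passes 0.0417 or a number of a turn 7.16, either way. A call with a gripper value outside its range is refused whole. The fingers move at their own pace and stop on an object; "force" is the grip in N (left out, the last holds). Time passes only in rows, so rows that do not move let the fingers close, or fill a call up. It gives the time, the measured TCP pose, the force and the opening at its end, in the units of the state.
- env.get_state(): the state, without advancing time (a new reading comes with each control period).
- env.read_camera(name): name is "side" or "top" or "wrist"; returns (picture, depth): 420x560x3 uint8, red, green, blue; 420x560 float32, m along the optical axis (not along the pixel's ray), 0 where there is no reading.
- env.calibration(name): a dict with "fx", "fy", "cx", "cy" (pixels), "k1" (the pictures are not rectified: a ray, as slopes to the right and down, at radius r is drawn at 1 + k1 r^2 times it, then the intrinsics apply), "world_from_camera" (4x4, takes a point from camera to world coordinates); the wrist camera has in their place "hand_eye" (4x4, takes a point from camera to tool coordinates, whose origin is the TCP and whose axes are the flange's). Camera axes: x right, y down, z forward; pixel columns grow to the right and rows downward; lengths in m; the calibration is good to about 2 mm. A picture is of the moment at which its call begins: read the wrist's pose just before it. calibration takes no time and is no camera call.
- env.hand_in(): hands the job in, once; it reports no verdict.
The state is a dict: "clock": time; "joint_pos": joint angles; "qvel": joint speeds; "tau": joint torques, N m; "tcp_pos": TCP position; "orientation": TCP orientation; "wrist_force": force on the tool from outside, world axes, zero at the start; "ft_torque": the same for the moment, N m; "finger_gap": finger opening in m.
Only numpy, scipy, OpenCV 4.12 (cv2) and the standard library are available. Lean on these libraries where they do the work, as an engineer would, in place of code of your own. Each camera call takes 0.05 s, during which the arm holds its last target. There are 200 camera calls.

## Working session

There is one attempt and no reset: what is moved stays moved. The work goes in short steps, Python scripts to look and compute and a tool call to move; the robot and the scene stay as the last step left them, time stands still between calls to the robot, and variables do not carry over. Pictures are saved under pics/ and viewed, about 8 in all and at most 12, crops included, and the job is handed in when it is done.

Besides the shell and the picture viewer there is one more tool, called after "Call:" as name(argument=value, ...) on one line, values as JSON. play_rows: Moves the arm, as the interface text tells. Its arguments: {"type":"object","properties":{"steps":{"type":"array","items":{"type":"object","properties":{"claw":{"type":"number"},"dp":{"type":"array","items":{"type":"number"}},"angular":{"type":"array","items":{"type":"number"}}}}},"force":{"type":"number"}},"required":["steps"]}

```bash
mkdir -p pics
python3 - <<'E'
from workcell import env
import cv2, numpy as np
s=env.get_state(); print({k:np.round(v,4) for k,v in s.items()})
for n in("top","side"):
    p,d=env.read_camera(n); cv2.imwrite(f"pics/{n}0.png",p[:,:,::-1]); np.savez(f"{n}0.npz",p=p,d=d)
    c=env.calibration(n); print(c)
E
```

```text
{'clock': np.float64(0.0), 'joint_pos': array([1.1294, 0.314 , 0.045 , 1.3036, 0.    , 1.4312]), 'qvel': array([-0.    , -0.0018, -0.0013,  0.0012,  0.0007,  0.0005]), 'tau': array([-3.00000e-04, -4.80625e+01,  2.98534e+01,  1.95000e-02,
       -0.00000e+00,  0.00000e+00]), 'tcp_pos': array([0.1707, 0.5486, 0.2384]), 'orientation': array([-3.000e-04,  1.503e-01,  9.886e-01, -9.000e-04]), 'wrist_force': array([ 0.2255, -0.3293, -0.0047]), 'ft_torque': array([0.0381, 0.011 , 0.0784]), 'finger_gap': np.float64(0.0852)}
{'fx': 525.1008287343514, 'fy': 525.1008287343514, 'cx': 278.73997227899224, 'cy': 209.15463673839088, 'k1': 0.029739334545771524, 'world_from_camera': array([[ 4.38789300e-03, -9.79057484e-01,  2.03536701e-01,
         4.31500982e-01],
       [-9.99967635e-01, -2.92336637e-03,  7.49548981e-03,
         9.96920737e-04],
       [-6.74350305e-03, -2.03563003e-01, -9.79038625e-01,
         1.03725825e+00],
       [ 0.00000000e+00,  0.00000000e+00,  0.00000000e+00,
         1.00000000e+00]])}
{'fx': 528.6372130922795, 'fy': 528.6372130922795, 'cx': 277.7333757108215, 'cy': 210.46379173029368, 'k1': -0.035739988845587115, 'world_from_camera': array([[-0.96251133, -0.20467972,  0.17798359,  0.46217817],
       [-0.27053541,  0.67710798, -0.68435033,  0.59086052],
       [ 0.01955852, -0.70684581, -0.70709721,  0.62597087],
       [ 0.        ,  0.        ,  0.        ,  1.        ]])}
```

View pics/top0.png

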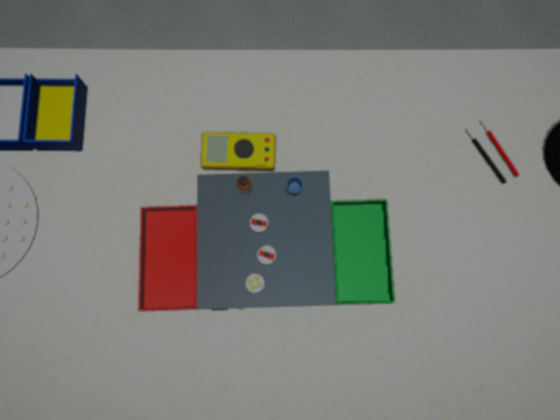

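The red tray is on the left (+y, about (168,258)) and the green tray on the right (about (361,251)). The good module is in the near row (255,283), with red-barred ones at (267,254) and (259,222). The bottle is at (244,185) and the cup at (294,186).

```bash
cat > h.py <<'E'
import numpy as np, cv2
from workcell import env
def ray(n,uv,z):
    c=env.calibration(n); K=np.array([[c["fx"],0,c["cx"]],[0,c["fy"],c["cy"]],[0,0,1]])
    p=cv2.undistortPoints(np.float64(uv).reshape(-1,1,2),K,np.array([c["k1"],0,0,0,0.]))[:,0]
    T=c["world_from_camera"]; d=np.c_[p,np.ones(len(p))]@T[:3,:3].T; o=T[:3,3]
    return o+d*((z-o[2])/d[:,2])[:,None]
def blobs(m,amin):
    cs,_=cv2.findContours(m.astype(np.uint8),cv2.RETR_EXTERNAL,cv2.CHAIN_APPROX_NONE)
    return sorted([c for c in cs if cv2.contourArea(c)>amin],key=cv2.contourArea,reverse=True)
def plat(p):
    hsv=cv2.cvtColor(p,cv2.COLOR_RGB2HSV); h,s,v=cv2.split(hsv)
    return hsv,(h>95)&(h<125)&(s>40)&(s<130)&(v>50)&(v<140)
def discs(n,p,z=.052):
    hsv,m=plat(p); h,s,v=cv2.split(hsv)
    c=blobs(m,4000)[0]; reg=np.zeros(m.shape,np.uint8); cv2.drawContours(reg,[cv2.convexHull(c)],-1,1,-1)
    out=[]
    for b in blobs((reg>0)&(v>150)&~((h>95)&(h<125)&(s>80)),60):
        mm=np.zeros(m.shape,np.uint8); cv2.drawContours(mm,[b],-1,1,-1); k=mm>0
        red=(k&((h<8)|(h>172))&(s>120)).sum(); yel=(k&(h>18)&(h<38)&(s>60)).sum()
        (u,w),r=cv2.minEnclosingCircle(b); w3=ray(n,b[:,0],z)
        (cx,cy),rr=cv2.minEnclosingCircle(np.float32(w3[:,:2]*1000))
        out.append((round(u),round(w),round(cx),round(cy),round(rr,1),int(red),int(yel)))
    return c,out
E
python3 - <<'E'
from h import *
for n in("top","side"):
    p=np.load(n+"0.npz")["p"]; c,o=discs(n,p); print(n); [print(x) for x in o]
    r=cv2.minAreaRect(np.float32(ray(n,c[:,0],.04)[:,:2]*1000)); print(r); print(cv2.boxPoints(r).round())
    hsv=cv2.cvtColor(p,cv2.COLOR_RGB2HSV); h,s,v=cv2.split(hsv)
    for nm,m,z in(("red",((h<8)|(h>172))&(s>150),.036),("green",(h>45)&(h<80)&(s>120),.036),("blue",(h>98)&(h<120)&(s>140),.07),("amber",(h>3)&(h<20)&(s>100)&(v<150),.06)):
        for b in blobs(m,60)[:3]:
            w=ray(n,b[:,0],z)[:,:2]*1000; print(nm,b[:,0].mean(0).round(),w.min(0).round(),w.max(0).round())
E
```

```text
top
((582.7714233398438, 35.4140625), (256.455810546875, 255.70936584472656), 2.0279541015625)
[[450. 159.]
 [459. -97.]
 [715. -88.]
 [706. 168.]]
red [159. 256.] [448. 165.] [645. 276.]
red [502. 153.] [ 709. -458.] [ 798. -407.]
green [362. 252.] [ 460. -207.] [659. -93.]
blue [ 40. 112.] [749. 399.] [903. 559.]
amber [244. 184.] [672.  64.] [696.  89.]
side
(346, 233, 498, 53, 17.2, 0, 88)
(314, 217, 551, 32, 17.0, 77, 0)
(272, 215, 612, 47, 17.1, 75, 0)
((584.134521484375, 36.51539611816406), (259.3067321777344, 259.4909362792969), 1.989041805267334)
[[450. 162.]
 [459. -98.]
 [718. -89.]
 [709. 171.]]
red [283. 335.] [447. 163.] [649. 296.]
red [268.  68.] [ 706. -425.] [ 795. -368.]
green [332. 152.] [ 461. -207.] [661. -97.]
blue [ 22. 408.] [751. 417.] [818. 433.]
blue [407.   5.] [ 424. -792.] [ 568. -670.]
blue [195.   1.] [ 942. -616.] [1055. -579.]
amber [221. 211.] [673.  50.] [703.  84.]
```

View pics/side0.png

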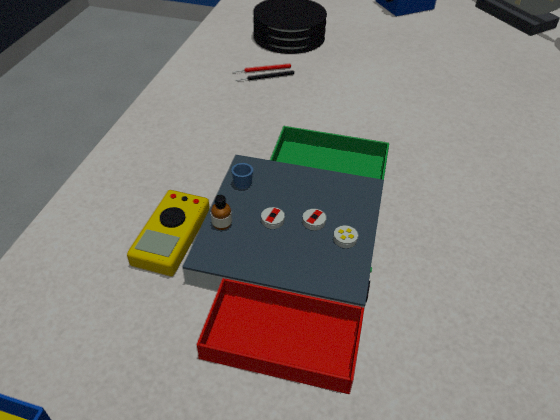

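Both views agree: platform centre (583.5, 36) mm, yaw 2°. In its frame the good module is at (-85, 20), with the rejects at (-33, -3) and (29, 10). I'll cradle each disc between two partly closed fingertips, jaw axis along the platform's x.

Call:
play_rows(steps=[{"claw": 195,"dp": [0,0,0],"angular": [0,0,7]},{"claw": 195,"dp": [0,0,0],"angular": [0,0,7]},{"claw": 195,"dp": [0,0,0],"angular": [0,0,7]},{"claw": 195,"dp": [0,0,0],"angular": [0,0,7]},{"claw": 195,"dp": [0,0,0],"angular": [0,0,7]},{"claw": 195,"dp": [0,0,0],"angular": [0,0,7]},{"claw": 195,"dp": [0,0,0],"angular": [0,0,7]},{"claw": 195,"dp": [0,0,0],"angular": [0,0,7]}], force=20)

```text
clock: 0.77
tcp_pos: [0.1708, 0.5488, 0.2388]
orientation: [0.0, 0.599, 0.801, -0.001]
wrist_force: [-0.3, 0.3, -0.4]
finger_gap: 0.02
```

Call:
play_rows(steps=[{"claw": 195,"dp": [0,0,0],"angular": [0,0,7]},{"claw": 195,"dp": [0,0,0],"angular": [0,0,7]},{"claw": 195,"dp": [0,0,0],"angular": [0,0,0.7]},{"claw": 195,"dp": [0,0,0],"angular": [0,0,0]},{"claw": 195,"dp": [-0.03,0.022,0],"angular": [0,0,0]},{"claw": 195,"dp": [-0.03,0.022,0],"angular": [0,0,0]},{"claw": 195,"dp": [-0.03,0.022,0],"angular": [0,0,0]},{"claw": 195,"dp": [-0.03,0.022,0],"angular": [0,0,0]}])

```text
clock: 1.43
tcp_pos: [0.2635, 0.431, 0.2391]
orientation: [0.0, 0.693, 0.721, -0.0]
wrist_force: [0.7, 1.0, 0.7]
finger_gap: 0.0203
```

Call:
play_rows(steps=[{"claw": 195,"dp": [-0.028,0.018,0.01],"angular": [0,0,0]},{"claw": 195,"dp": [-0.028,0.018,0.01],"angular": [0,0,0]},{"claw": 195,"dp": [-0.028,0.018,0.01],"angular": [0,0,0]},{"claw": 195,"dp": [-0.028,0.018,0.01],"angular": [0,0,0]},{"claw": 195,"dp": [-0.028,0.018,0.01],"angular": [0,0,0]},{"claw": 195,"dp": [-0.028,0.018,0.01],"angular": [0,0,0]},{"claw": 195,"dp": [-0.028,0.018,0.01],"angular": [0,0,0]},{"claw": 195,"dp": [-0.028,0.018,0.01],"angular": [0,0,0]}])

```text
clock: 2.1
tcp_pos: [0.4155, 0.2119, 0.1589]
orientation: [0.0, 0.693, 0.721, 0.0]
wrist_force: [1.3, 0.9, -0.4]
finger_gap: 0.0199
```

Call:
play_rows(steps=[{"claw": 195,"dp": [-0.029,0.019,0.01],"angular": [0,0,0]},{"claw": 195,"dp": [-0.029,0.019,0.01],"angular": [0,0,0]},{"claw": 195,"dp": [-0.029,0.019,0.01],"angular": [0,0,0]},{"claw": 195,"dp": [-0.023,0.016,0.01],"angular": [0,0,0]},{"claw": 195,"dp": [0,0,0.01],"angular": [0,0,0]},{"claw": 195,"dp": [0,0,0.01],"angular": [0,0,0]},{"claw": 195,"dp": [0,0,0],"angular": [0,0,0]},{"claw": 195,"dp": [0,0,0],"angular": [0,0,0]}])

```text
clock: 2.77
tcp_pos: [0.4902, 0.1068, 0.0986]
orientation: [-0.001, 0.694, 0.72, -0.001]
wrist_force: [0.3, -0.4, -0.1]
finger_gap: 0.0205
```

Run:
```python
from h import *
s=env.get_state(); print(s["tcp_pos"],s["orientation"])
w,wd=env.read_camera("wrist"); p,d=env.read_camera("side")
a=np.hstack([cv2.resize(w,(400,300)),cv2.resize(p[130:350,200:460],(400,338))[:300]])
cv2.imwrite("pics/a1.png",a[:,:,::-1])
```

```text
[0.49016967 0.10677894 0.09862641] [-0.00095256  0.69380649  0.72016047 -0.0007404 ]
```

View pics/a1.png

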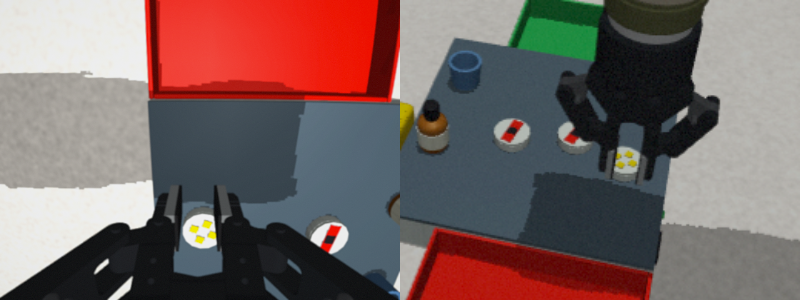

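The fingers hang just behind the good module, about 6 mm too far to -x. I'll shift, descend and push.

Call:
play_rows(steps=[{"claw": 195,"dp": [0,0.003,0.01],"angular": [0,0,0]},{"claw": 195,"dp": [0,0.003,0.01],"angular": [0,0,0]},{"claw": 195,"dp": [0,0,0.01],"angular": [0,0,0]},{"claw": 195,"dp": [0,0,0.008],"angular": [0,0,0]},{"claw": 195,"dp": [0,0,0.005],"angular": [0,0,0]},{"claw": 195,"dp": [0,0,0.003],"angular": [0,0,0]},{"claw": 195,"dp": [0,0,0],"angular": [0,0,0]},{"claw": 195,"dp": [0,0,0],"angular": [0,0,0]}])

```text
clock: 3.53
tcp_pos: [0.4975, 0.1062, 0.0531]
orientation: [-0.0, 0.695, 0.719, -0.0]
wrist_force: [0.3, -0.5, 0.0]
finger_gap: 0.0202
```

Run:
```python
from h import *
p,d=env.read_camera("side"); cv2.imwrite("pics/a2.png",cv2.resize(p[150:300,250:450],(800,600))[:,:,::-1])
```

```text
(no output)
```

View pics/a2.png

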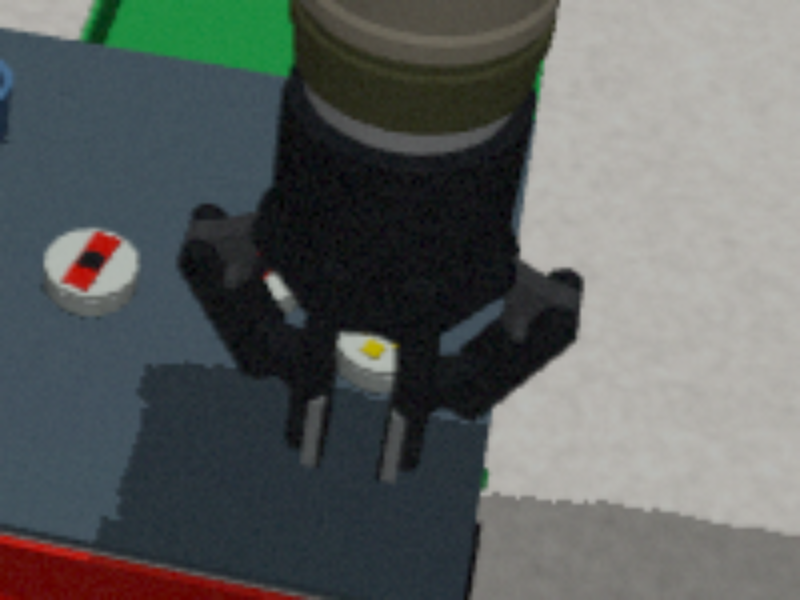

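Call:
play_rows(steps=[{"claw": 195,"dp": [-0.01,0,0],"angular": [0,0,0]},{"claw": 195,"dp": [-0.01,0,0],"angular": [0,0,0]},{"claw": 195,"dp": [-0.01,0,0],"angular": [0,0,0]},{"claw": 195,"dp": [-0.01,0,0],"angular": [0,0,0]},{"claw": 195,"dp": [-0.01,0,0],"angular": [0,0,0]},{"claw": 195,"dp": [-0.01,0,0],"angular": [0,0,0]},{"claw": 195,"dp": [-0.01,0,0],"angular": [0,0,0]},{"claw": 195,"dp": [-0.01,0,0],"angular": [0,0,0]}])

```text
clock: 4.25
tcp_pos: [0.5005, 0.0251, 0.0534]
orientation: [0.0, 0.695, 0.719, 0.0]
wrist_force: [0.8, 0.3, -0.4]
finger_gap: 0.0201
```

Run:
```python
from h import *
for n in("top","side"):
    p,d=env.read_camera(n); print(n,*discs(n,p)[1],sep="\n")
    if n=="top": cv2.imwrite("pics/a3.png",cv2.resize(p[160:320,130:400],(800,474))[:,:,::-1])
```

```text
top
side
(272, 215, 612, 47, 17.5, 80, 0)
```

View pics/a3.png

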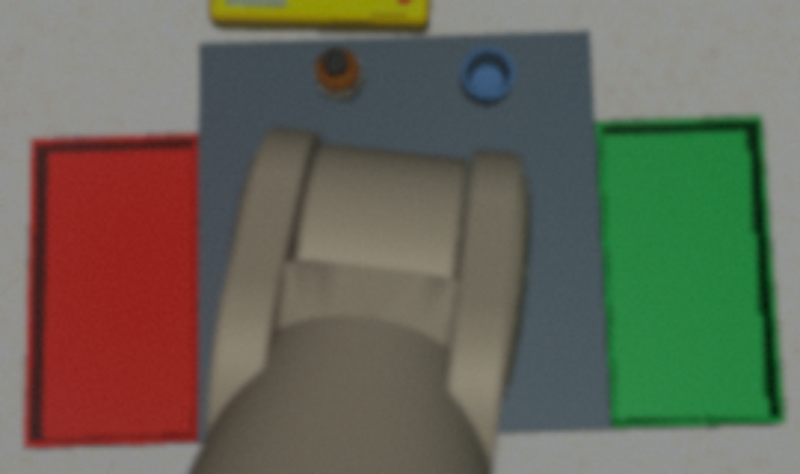

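The arm hides the disc from above. I'll continue the push over the edge.

Call:
play_rows(steps=[{"claw": 195,"dp": [-0.012,0,0],"angular": [0,0,0]},{"claw": 195,"dp": [-0.012,0,0],"angular": [0,0,0]},{"claw": 195,"dp": [-0.012,0,0],"angular": [0,0,0]},{"claw": 195,"dp": [-0.012,0,0],"angular": [0,0,0]},{"claw": 195,"dp": [-0.012,0,0],"angular": [0,0,0]},{"claw": 195,"dp": [-0.012,0,0],"angular": [0,0,0]},{"claw": 195,"dp": [-0.012,0,0],"angular": [0,0,0]},{"claw": 195,"dp": [-0.012,0,0],"angular": [0,0,0]}])

```text
clock: 5.02
tcp_pos: [0.5038, -0.071, 0.0533]
orientation: [-0.0, 0.695, 0.719, 0.0]
wrist_force: [-0.3, -0.2, 0.7]
finger_gap: 0.0205
```

Call:
play_rows(steps=[{"claw": 195,"dp": [-0.012,0,0],"angular": [0,0,0]},{"claw": 195,"dp": [-0.012,0,0],"angular": [0,0,0]},{"claw": 195,"dp": [-0.012,0,0],"angular": [0,0,0]},{"claw": 195,"dp": [-0.006,0,0],"angular": [0,0,0]},{"claw": 195,"dp": [0,0,0],"angular": [0,0,0]},{"claw": 195,"dp": [0,0,-0.015],"angular": [0,0,0]},{"claw": 195,"dp": [0,0,-0.015],"angular": [0,0,0]},{"claw": 195,"dp": [0,0,-0.015],"angular": [0,0,0]}])

```text
clock: 5.68
tcp_pos: [0.5048, -0.1111, 0.0984]
orientation: [-0.001, 0.694, 0.72, -0.0]
wrist_force: [1.1, -0.7, -0.8]
finger_gap: 0.0204
```

Run:
```python
from h import *
t,_=env.read_camera("top"); p,d=env.read_camera("side"); print(discs("side",p)[1])
cv2.imwrite("pics/a4.png",np.hstack([cv2.resize(t[160:320,130:400],(400,300)),cv2.resize(p[110:310,190:450],(400,300))])[:,:,::-1])
```

```text
[(314, 216, 550, 32, 17.3, 80, 0), (272, 215, 612, 47, 17.3, 82, 0)]
```

View pics/a4.png

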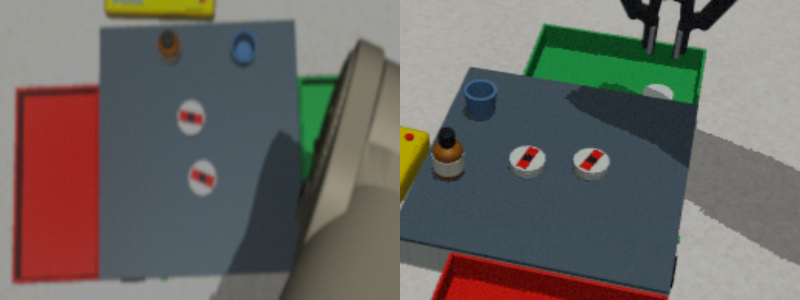

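The good module is in the green tray and the rejects haven't moved. Next is the middle one (A).

Call:
play_rows(steps=[{"claw": 195,"dp": [0.014,0.0085,0],"angular": [0,0,0]},{"claw": 195,"dp": [0.014,0.0085,0],"angular": [0,0,0]},{"claw": 195,"dp": [0.014,0.0085,0],"angular": [0,0,0]},{"claw": 195,"dp": [0.014,0.0085,0],"angular": [0,0,0]},{"claw": 195,"dp": [0.014,0.0085,0],"angular": [0,0,0]},{"claw": 195,"dp": [0.014,0.0085,0],"angular": [0,0,0]},{"claw": 195,"dp": [0,0,0.01],"angular": [0,0,0]},{"claw": 195,"dp": [0,0,0.01],"angular": [0,0,0]}])

```text
clock: 6.45
tcp_pos: [0.5535, -0.0251, 0.0773]
orientation: [0.0, 0.694, 0.72, 0.0]
wrist_force: [0.1, -0.4, -0.3]
finger_gap: 0.0204
```

Call:
play_rows(steps=[{"claw": 195,"dp": [0,0,0.01],"angular": [0,0,0]},{"claw": 195,"dp": [0,0,0.008],"angular": [0,0,0]},{"claw": 195,"dp": [0,0,0.005],"angular": [0,0,0]},{"claw": 195,"dp": [0,0,0.002],"angular": [0,0,0]},{"claw": 195,"dp": [0,0,0],"angular": [0,0,0]},{"claw": 195,"dp": [0,0,0],"angular": [0,0,0]},{"claw": 195,"dp": [0,0,0],"angular": [0,0,0]},{"claw": 195,"dp": [0,0,0],"angular": [0,0,0]}])

```text
clock: 7.12
tcp_pos: [0.5538, -0.0261, 0.0539]
orientation: [0.0, 0.695, 0.719, 0.0]
wrist_force: [-0.1, 0.5, 0.2]
finger_gap: 0.0203
```

Call:
play_rows(steps=[{"claw": 195,"dp": [0.01,0,0],"angular": [0,0,0]},{"claw": 195,"dp": [0.01,0,0],"angular": [0,0,0]},{"claw": 195,"dp": [0.01,0,0],"angular": [0,0,0]},{"claw": 195,"dp": [0.012,0,0],"angular": [0,0,0]},{"claw": 195,"dp": [0.012,0,0],"angular": [0,0,0]},{"claw": 195,"dp": [0.012,0,0],"angular": [0,0,0]},{"claw": 195,"dp": [0.012,0,0],"angular": [0,0,0]},{"claw": 195,"dp": [0.012,0,0],"angular": [0,0,0]}])

```text
clock: 7.78
tcp_pos: [0.5501, 0.0656, 0.0533]
orientation: [0.0, 0.694, 0.72, 0.0]
wrist_force: [-0.3, -1.6, 0.5]
finger_gap: 0.0201
```

Call:
play_rows(steps=[{"claw": 195,"dp": [0.012,0,0],"angular": [0,0,0]},{"claw": 195,"dp": [0.012,0,0],"angular": [0,0,0]},{"claw": 195,"dp": [0.012,0,0],"angular": [0,0,0]},{"claw": 195,"dp": [0.012,0,0],"angular": [0,0,0]},{"claw": 195,"dp": [0.012,0,0],"angular": [0,0,0]},{"claw": 195,"dp": [0.012,0,0],"angular": [0,0,0]},{"claw": 195,"dp": [0.012,0,0],"angular": [0,0,0]},{"claw": 195,"dp": [0.012,0,0],"angular": [0,0,0]}])

```text
clock: 8.45
tcp_pos: [0.5467, 0.1613, 0.0533]
orientation: [-0.0, 0.695, 0.719, 0.0]
wrist_force: [-0.8, -0.3, 0.5]
finger_gap: 0.0203
```

Call:
play_rows(steps=[{"claw": 195,"dp": [0.012,0,0],"angular": [0,0,0]},{"claw": 195,"dp": [0.006,0,0],"angular": [0,0,0]},{"claw": 195,"dp": [0,0,0],"angular": [0,0,0]},{"claw": 195,"dp": [0,0,-0.025],"angular": [0,0,0]},{"claw": 195,"dp": [0,0,-0.03],"angular": [0,0,0]},{"claw": 195,"dp": [0,0,-0.03],"angular": [0,0,0]},{"claw": 195,"dp": [0,0,-0.02],"angular": [0,0,0]},{"claw": 195,"dp": [0,0,0],"angular": [0,0,0]}])

```text
clock: 9.12
tcp_pos: [0.5491, 0.1781, 0.1634]
orientation: [0.003, 0.695, 0.719, 0.003]
wrist_force: [0.7, -0.4, 0.0]
finger_gap: 0.02
```

Run:
```python
from h import *
t,_=env.read_camera("top"); p,d=env.read_camera("side"); print(discs("top",t)[1],discs("side",p)[1])
cv2.imwrite("pics/a5.png",np.hstack([cv2.resize(t[160:320,130:400],(400,300)),cv2.resize(p[110:410,190:450],(400,460))[:,:400][80:380]])[:,:,::-1])
```

```text
[(258, 222, 611, 47, 16.0, 44, 0)] []
```

View pics/a5.png

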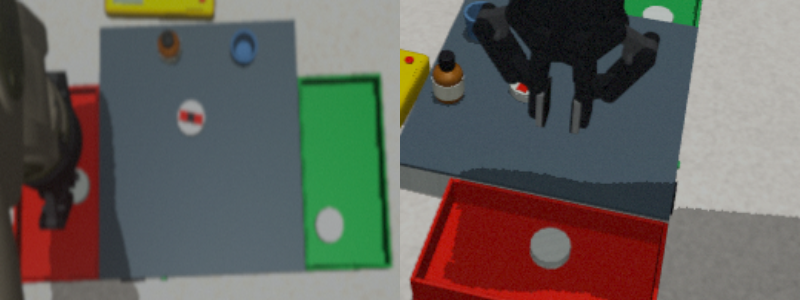

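The middle reject is in the red tray (side view, white disc at about (550,247)). The last reject is at (611.5, 47). The gripper knuckles stick out sideways, so I'll measure how high they are compared with the bottle.

Run:
```python
from h import *
from scipy.spatial.transform import Rotation as R
s=env.get_state(); q=s["orientation"]; M=R.from_quat(np.r_[q[1:],q[0]]).as_matrix(); print(s["joint_pos"].round(3))
for n in("side","wrist"):
    p,d=env.read_camera(n); c=env.calibration(n)
    K=np.array([[c["fx"],0,c["cx"]],[0,c["fy"],c["cy"]],[0,0,1]])
    v,u=np.nonzero(d>0); xy=cv2.undistortPoints(np.c_[u,v].astype(float).reshape(-1,1,2),K,np.array([c["k1"],0,0,0,0.]))[:,0]
    X=np.c_[xy,np.ones(len(xy))]*d[v,u][:,None]
    if n=="side":
        T=c["world_from_camera"]; W=X@T[:3,:3].T+T[:3,3]; t=(W-s["tcp_pos"])@M
    else:
        T=c["hand_eye"]; t=X@T[:3,:3].T+T[:3,3]
    t=t*1000; k=(abs(t[:,0])<35)&(abs(t[:,1])<95)&(t[:,2]<40); t=t[k]
    print(n)
    for a in range(5,95,10):
        for sg in(1,-1):
            b=t[(t[:,1]*sg>a)&(t[:,1]*sg<a+10)]
            if len(b)>5: print(sg*a,len(b),"zmax",np.percentile(b[:,2],98).round())
```

```text
[ 0.175  0.346 -0.107  1.116 -0.     1.711]
side
5 1099 zmax 1.0
-5 1375 zmax -4.0
15 1716 zmax -6.0
-15 2396 zmax -9.0
25 1186 zmax -38.0
-25 2250 zmax -44.0
35 540 zmax -40.0
-35 816 zmax -43.0
45 350 zmax -51.0
-45 539 zmax -57.0
55 230 zmax -67.0
-55 204 zmax -72.0
wrist
5 5017 zmax -0.0
-5 4243 zmax -1.0
15 3356 zmax -4.0
-15 4300 zmax -3.0
25 2670 zmax -37.0
-25 2060 zmax -36.0
35 5382 zmax -44.0
-35 5126 zmax -42.0
45 2747 zmax -55.0
-45 3390 zmax -50.0
55 780 zmax -70.0
-55 1111 zmax -67.0
```

The knuckles stay under 65 mm out. At 55–65 mm they're at least 120 mm above the bench, and the bottle tops out at 95 mm with its near side 59 mm away. So the same grip is safe.

Call:
play_rows(steps=[{"claw": 195,"dp": [-0.023,0.007,0],"angular": [0,0,0]},{"claw": 195,"dp": [-0.023,0.007,0],"angular": [0,0,0]},{"claw": 195,"dp": [-0.023,0.007,0],"angular": [0,0,0]},{"claw": 195,"dp": [-0.023,0.007,0],"angular": [0,0,0]},{"claw": 195,"dp": [-0.023,0.007,0],"angular": [0,0,0]},{"claw": 195,"dp": [-0.023,0.007,0],"angular": [0,0,0]},{"claw": 195,"dp": [-0.023,0.007,0],"angular": [0,0,0]},{"claw": 195,"dp": [-0.023,0.008,0],"angular": [0,0,0]}])

```text
clock: 9.98
tcp_pos: [0.6086, -0.005, 0.1562]
orientation: [-0.001, 0.695, 0.719, -0.001]
wrist_force: [0.6, -0.6, 0.5]
finger_gap: 0.0203
```

Call:
play_rows(steps=[{"claw": 195,"dp": [0,0,0.015],"angular": [0,0,0]},{"claw": 195,"dp": [0,0,0.015],"angular": [0,0,0]},{"claw": 195,"dp": [0,0,0.015],"angular": [0,0,0]},{"claw": 195,"dp": [0,0,0.015],"angular": [0,0,0]},{"claw": 195,"dp": [0,0,0],"angular": [0,0,0]},{"claw": 195,"dp": [0,0,0],"angular": [0,0,0]},{"claw": 195,"dp": [0,0,0],"angular": [0,0,0]},{"claw": 195,"dp": [0,0,0],"angular": [0,0,0]}])

```text
clock: 10.65
tcp_pos: [0.6101, -0.0039, 0.099]
orientation: [0.0, 0.695, 0.719, 0.0]
wrist_force: [1.2, -0.2, 0.9]
finger_gap: 0.02
```

Call:
play_rows(steps=[{"claw": 195,"dp": [-0.005,0.003,0.01],"angular": [0,0,0]},{"claw": 195,"dp": [0,0,0.01],"angular": [0,0,0]},{"claw": 195,"dp": [0,0,0.01],"angular": [0,0,0]},{"claw": 195,"dp": [0,0,0.008],"angular": [0,0,0]},{"claw": 195,"dp": [0,0,0.005],"angular": [0,0,0]},{"claw": 195,"dp": [0,0,0.002],"angular": [0,0,0]},{"claw": 195,"dp": [0,0,0],"angular": [0,0,0]},{"claw": 195,"dp": [0,0,0],"angular": [0,0,0]}])

```text
clock: 11.32
tcp_pos: [0.6128, -0.0087, 0.0533]
orientation: [-0.0, 0.695, 0.719, 0.0]
wrist_force: [0.7, 0.6, -0.2]
finger_gap: 0.0203
```

Call:
play_rows(steps=[{"claw": 195,"dp": [0.01,0,0],"angular": [0,0,0]},{"claw": 195,"dp": [0.01,0,0],"angular": [0,0,0]},{"claw": 195,"dp": [0.01,0,0],"angular": [0,0,0]},{"claw": 195,"dp": [0.012,0,0],"angular": [0,0,0]},{"claw": 195,"dp": [0.012,0,0],"angular": [0,0,0]},{"claw": 195,"dp": [0.012,0,0],"angular": [0,0,0]},{"claw": 195,"dp": [0.012,0,0],"angular": [0,0,0]},{"claw": 195,"dp": [0.012,0,0],"angular": [0,0,0]}])

```text
clock: 11.98
tcp_pos: [0.6095, 0.0826, 0.0534]
orientation: [0.0, 0.694, 0.72, 0.0]
wrist_force: [0.7, -0.3, 1.3]
finger_gap: 0.0202
```

Call:
play_rows(steps=[{"claw": 195,"dp": [0.012,0,0],"angular": [0,0,0]},{"claw": 195,"dp": [0.012,0,0],"angular": [0,0,0]},{"claw": 195,"dp": [0.012,0,0],"angular": [0,0,0]},{"claw": 195,"dp": [0.012,0,0],"angular": [0,0,0]},{"claw": 195,"dp": [0.012,0,0],"angular": [0,0,0]},{"claw": 195,"dp": [0.012,0,0],"angular": [0,0,0]},{"claw": 195,"dp": [0.012,0,0],"angular": [0,0,0]},{"claw": 195,"dp": [0.01,0,0],"angular": [0,0,0]}])

```text
clock: 12.65
tcp_pos: [0.606, 0.1766, 0.0532]
orientation: [-0.0, 0.694, 0.72, 0.0]
wrist_force: [0.6, -0.9, -0.7]
finger_gap: 0.0201
```

Call:
play_rows(steps=[{"claw": 195,"dp": [0,0,0],"angular": [0,0,0]},{"claw": 195,"dp": [0,0,-0.025],"angular": [0,0,0]},{"claw": 195,"dp": [0,0,-0.03],"angular": [0,0,0]},{"claw": 195,"dp": [0,0,-0.03],"angular": [0,0,0]},{"claw": 195,"dp": [0,0,-0.03],"angular": [0,0,0]},{"claw": 195,"dp": [0,0,-0.02],"angular": [0,0,0]},{"claw": 195,"dp": [0,0,0],"angular": [0,0,0]},{"claw": 195,"dp": [0,0,0],"angular": [0,0,0]}])

```text
clock: 13.32
tcp_pos: [0.6073, 0.1749, 0.1898]
orientation: [0.001, 0.695, 0.719, 0.001]
wrist_force: [-0.2, -0.6, -0.9]
finger_gap: 0.02
```

Run:
```python
from h import *
t,_=env.read_camera("top"); p,d=env.read_camera("side"); print(discs("top",t)[1],discs("side",p)[1])
cv2.imwrite("pics/a6.png",np.hstack([cv2.resize(t[120:320,130:400],(400,300)),cv2.resize(p[120:410,120:450],(400,352))[52:]])[:,:,::-1])
for n,i in(("top",t),("side",p)):
    h,s,v=cv2.split(cv2.cvtColor(i,cv2.COLOR_RGB2HSV))
    for b in blobs((s<60)&(v>120),40):
        if cv2.contourArea(b)<700:
            w=ray(n,b[:,0],.016)[:,:2]*1000; (x,y),r=cv2.minEnclosingCircle(np.float32(w))
            if 10<r<22: print(n,round(x),round(y),round(r,1))
```

```text
[] []
top 505 -133 17.9
top 545 200 14.5
top 604 200 13.7
top 1009 -93 13.8
side 546 201 17.5
side 606 203 17.5
side 507 -133 17.6
```

View pics/a6.png

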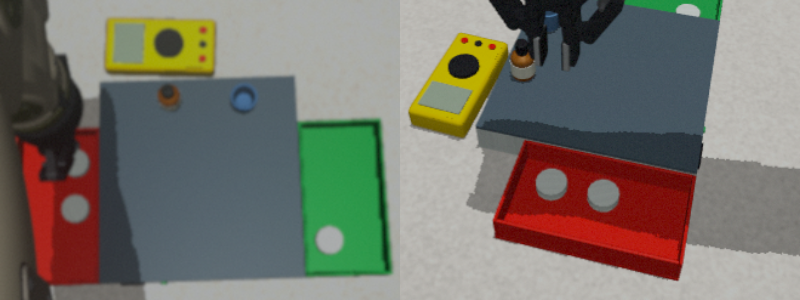

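Both rejects lie flat in the red tray and the good module in the green one. The platform is clear apart from the bottle and cup, and the gripper is well above everything.

```bash
python3 -c "
from workcell import env
print(env.hand_in())"
```

```text
the job is handed in; nothing more can be done
None
```

I pushed all three modules off the platform and handed the job in at about 13.4 s, well under the 53 s limit. I slid each one with the two fingertips held 20 mm apart: the yellow-LED module into the green tray and both red-barred modules into the red tray.

- **Modules:** the last images put the two rejects at about (546, 201) and (606, 203) mm, and the good module at about (506, -133) mm. All three are well inside their trays, lying flat and face down. The side and top views agree to within 3 mm.
- **Other objects:** the bottle, lens cup and multimeter look unmoved by eye; I didn't measure them again. The wrist force stayed within about 2 N.
- **Robot:** the gripper finished about 140 mm above the platform, touching nothing.
- **Checks that failed:** the top view was blocked by the arm during the first push. My disc finder also returned nothing on the top image at the start, so the top positions were only cross-checked roughly from pixel scale. The side view confirmed the positions later.

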